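Scrub the beaker and hold the brush over the drip cup

ROBOT

A 7-joint arm with a two-finger parallel gripper is mounted at the origin on the work surface. World frame = base frame: x ahead of the robot, y to its left, z up, the work surface at z = 0. Lengths are in mm, angles in rad, forces in N, time in s.
With the tool pointing down it reaches from about 400 to 750 mm from the base axis. Payload 19.5 kg.
Tool frame: the origin (TCP) lies at the very end of the fingers, on their centre line; the grasp point (between the pads) lies 19 mm behind it; z points along the fingers, y is the line along which they close (so a half turn about z gives the same grasp; the last joint's range is limited). The gripper opens to 85 mm and grips with 20 to 120 N. Pads are 22 mm wide; open, the fingers measure 114 mm over their backs; the gripper's body (76 mm by 85 mm) begins 54 mm behind the grasp point. The pads swing forward as they close: fully open they stand 13 mm farther back than shut.
Start: joints at [1.06, 0.707, -0.028, 1.485, 0.022, 0.951, -0.075], TCP at [259.783, -512.94, 231.268] pointing down, gripper open.
Joint ranges: [-2.71, 2.71], [-0.32, 2.16], [-1.57, 1.52], [0, 2.45], [-1.46, 4.6], [0, 2.02], [-2.83, 2.83]. Speed limits (rad/s): [1.89, 1.89, 2.57, 2.57, 3.01, 3.01, 3.01].

INTERFACE

Orientations are given as a unit quaternion [x, y, z, w].
In Python, from bench import arm gives the robot as it stands. The module is installed in compiled form; this text tells all that it offers.
- The arm moves only by the shell command python3 -m jog 'ROWS' [FORCE]. ROWS is JSON, a list that holds one entry, the list of rows, each a list of 7 numbers: the shift along the world's x, y, z in cm, then the turn, a rotation vector about the world's x, y, z in degrees, then the finger opening in cm, from 0 to 8.54. In form: [[[tx, ty, tz, ax, ay, az, gripper], ...]]. A call has 1 to 12 rows; each row is the pose to reach, as a shift and turn from the pose commanded when the call began; what a row does not reach only later rows make up. A row lasts 1/10 s, in which the tool goes at most 50 mm and 8.59 degrees, less where a joint would pass 70% of its speed; a pose out of reach is approached as far as the arm can. A call with a gripper value outside its range is refused whole. The fingers move at their own pace and stop on an object; FORCE is the grip in N (left out, the last holds). Time passes only in rows, so rows that repeat a pose let the fingers close. It gives the time, the measured TCP pose, the force, the opening and the grip force at its end, in the units of the state.
- arm.get_obs(): the state, without advancing time (a new reading comes with each control period).
- arm.get_image(name): name is "side" or "top"; returns (picture, depth): 384x512x3 uint8, red, green, blue; 384x512 float32, mm along the optical axis (not along the pixel's ray), 0 where there is no reading.
- arm.get_calibration(name): a dict with "fx", "fy", "cx", "cy" (pixels), "cam_to_world" (4x4, takes a point from camera to world coordinates). Camera axes: x right, y up, looking along -z (the intrinsics and any distortion apply to the point x, -y, -z); pixel columns grow to the right and rows downward; lengths in mm; the calibration is good to about 2 mm. A picture is of the moment at which its call begins. get_calibration takes no time and is no camera call.
- arm.job_done(): hands the job in; it is judged then, once.
The state is a dict: "time": time; "q": joint angles; "joint_vel": joint speeds; "joint_torque": joint torques, N m; "position": TCP position; "tool_rot": TCP orientation; "contact_force": force on the tool from outside, world axes, zero at the start; "ft_torque": the same for the moment, N m; "grip_width": finger opening in mm; "grip_force": force on a finger pad.
Only numpy, scipy, OpenCV 4.12 (cv2) and the standard library are available. Lean on these libraries where they do the work, as an engineer would, in place of code of your own. Each camera call takes 0.05 s, during which the arm holds its last target. There are 200 camera calls.

TASK

Take the blue-handled brush out of its white stand, push it down to the bottom of the glass beaker three times, drawing it up at least half way to the rim between strokes, with the beaker left standing where it is. Then carry the brush over the steel rail, between its posts and without touching it, to the white drip cup with the red band, and stop with the brush upright, its tip centred over the cup's mouth and about 15 mm above the rim, never touching the cup. Finish while still holding the brush there, motionless, so that it drips into the cup; leave the bottle, the dishes and the slide box alone.

Things in the scene. Friction and masses are not known exactly. Their poses are not given: they have to be found in the camera images.
- brush: Loose round brush, 215 mm long, 50 to 100 g, hanging upright in the stand by its guard disc. Origin at the bottom centre of the yellow bristles, z towards the handle. From the origin up: rigid bristles 28 mm diameter to 85 mm; steel stem 8 mm diameter to 130 mm; blue guard disc 48 mm diameter to 135 mm; straight round blue handle 18 mm diameter to 215 mm, gripped from above at any yaw
- brush_tip (a point): bottom centre of the bristles, the same point as the brush's origin
- stand: Fixed brush stand: white top plate 96 x 96 mm, upper face 140 mm above the bench, on four thin legs over a 100 x 100 mm base; the brush hangs in a 37 mm hole in the middle of the plate, bristle tip 10 mm above the bench, and is lifted straight up (its tip clears the plate after 130 mm). Origin on the bench under the hole
- stand_hole (a point): centre of the hole at the upper face of the stand's top plate, 140 mm above the bench
- beaker: Loose straight glass beaker, with a thin green foot, 72 mm outer and 64 mm inner diameter, 100 mm tall, inner floor 5 mm up, about 300 g, standing upright on the bench. Origin at the centre of its underside, z up
- beaker_floor (a point): centre of the beaker's inner floor, 5 mm above its underside; the rim is 95 mm above this point
- rail: Fixed steel guard rail on the bench between the beaker and the drip cup: horizontal bar 12 mm diameter, 320 mm long along its own y axis (which points roughly along world x), bar axis 100 mm and top 106 mm above the bench, on a post at each end. Origin on the bench under the bar's middle
- drip_cup: Fixed white drip cup with a red band on a steel base disc (88 mm diameter, 6 mm thick): outer diameter 68 mm, inner diameter 58 mm, rim 60 mm above the bench. Origin at the centre of its underside
- cup_rim (a point): centre of the drip cup's mouth at rim height, 60 mm above the bench, z up
- bottle: Bystander: loose amber glass bottle with a black cap, 56 mm diameter, 105 mm tall, 300 g. Origin at the centre of its underside
- dishes: Bystander: loose stack of three glass-lidded dishes with amber contents, 88 mm diameter, 42 mm tall, 200 g. Origin at the centre of its underside
- slide_box: Bystander: loose green slide box, 100 x 75 x 35 mm, 350 g. Origin at the centre of its underside
Not all that is in view belongs to the job. Of the things like the brush, leave any that is brown; of the rest the larger one is meant. Leave any purple or turquoise look-alike of the beaker alone.

How it is judged (in metres and radians):
On the way, in this order (a step that is already met when the one before it is completed fails the run):
1. brush tip down at the bottom of the beaker, first time (within 22 mm of its inner floor) (horizontal distance between brush_tip and beaker_floor below 0.03 m and z of brush_tip in the frame of beaker_floor between -0.004 and 0.022 m), for 0.06 s.
2. brush drawn up again to at least about half the beaker's depth (tip 42 mm above the inner floor), still over the beaker (horizontal distance between brush_tip and beaker_floor below 0.03 m and z of brush_tip in the frame of beaker_floor above 0.042 m), for 0.06 s.
3. brush tip down at the bottom of the beaker, second time (within 22 mm of its inner floor) (all of step 1), for 0.06 s.
4. brush drawn up again to at least about half the beaker's depth (tip 42 mm above the inner floor), still over the beaker (all of step 2), for 0.06 s.
5. brush tip down at the bottom of the beaker, third time (within 22 mm of its inner floor) (all of step 3), for 0.06 s.
6. brush carried over the top of the steel rail (tip above the bar, between the two posts) (x of brush_tip in the frame of rail between -0.04 and 0.04 m and y of brush_tip in the frame of rail between -0.16 and 0.16 m and height (world z) of brush_tip above 0.104 m), for 0.03 s.
At the end, for the whole second after the job is handed in: The fingers hold the brush still and upright (within 8 degrees), tip within 12 mm of the cup's axis and 4 to 30 mm above its rim, touching nothing else; beaker upright within 30 mm, bottle, dishes and slide box within 20 mm of where they were (horizontal distance between brush_tip and cup_rim below 0.012 m and z of brush_tip in the frame of cup_rim between 0.004 and 0.03 m and angle between brush's own z axis and vertical below 0.14 rad and linear speed of brush below 0.03 m/s and angular speed of brush below 0.3 rad/s and contact force between brush and the fingers above 1 N and contact force between brush and drip_cup below 0.1 N and contact force between brush and bottle below 0.1 N and contact force between brush and dishes below 0.1 N and angle between beaker's own z axis and vertical below 0.1 rad and distance of beaker from where it was at the start of the episode below 0.03 m and distance of each of bottle, dishes, slide_box from where it was at the start of the episode below 0.02 m); the arm keeps its last pose, push and grip.
It fails at once if the beaker is tipped by more than 17 degrees or shifted by more than 40 mm (angle between beaker's own z axis and vertical above 0.3 rad or distance of beaker from where it was at the start of the episode above 0.04 m).
It fails at once if the rail is touched (more than 1 N) (contact force between rail and anything else above 1 N).
It fails at once if the brush touches the drip cup (more than 0.5 N) (contact force between brush and drip_cup above 0.5 N).
It fails at once if the bottle, the dishes or the slide box is moved by more than 20 mm (distance of any of bottle, dishes, slide_box from where it was at the start of the episode above 0.02 m).
It also fails if it takes over 51 s, if anything falls off the work surface, if the arm or the gripper's body presses on something with over 40 N, if the wrist force passes 120 N, or if a joint passes its speed limit or range.

## Working session

There is one attempt and no reset: what is moved stays moved. The work goes in short steps, Python scripts to look and compute and a shell command to move; the robot and the scene stay as the last step left them, time stands still between calls to the robot, and variables do not carry over. Pictures are saved under pics/ and viewed, at most 10 in all, crops included, and the job is handed in when it is done.

```bash
mkdir -p pics; cat > h.py <<'E'
import numpy as np, cv2
from bench import arm
def snap(n,tag):
    im,d=arm.get_image(n); cv2.imwrite(f'pics/{tag}.png',im[:,:,::-1]); np.savez(f'{tag}.npz',im=im,d=d); return im,d
def pt(n,d,u,v):
    c=arm.get_calibration(n); z=d[v,u]; M=np.array(c['cam_to_world'])
    return (M@[ (u-c['cx'])*z/c['fx'], -(v-c['cy'])*z/c['fy'], -z,1])[:3].round(1)
E
python3 - <<'E'
from h import *
for n in('top','side'):
    snap(n,n+'0'); c=arm.get_calibration(n); print({k:np.round(v,3).tolist() for k,v in c.items()})
o=arm.get_obs(); print(o['time'],o['position'],o['tool_rot'],o['contact_force'])
E
```

```text
{'fx': 478.118, 'fy': 478.118, 'cx': 252.643, 'cy': 182.65, 'cam_to_world': [[-0.012, 0.979, -0.202, 342.186], [-1.0, -0.01, 0.007, -36.435], [0.005, 0.202, 0.979, 1159.642], [0.0, 0.0, 0.0, 1.0]]}
{'fx': 346.987, 'fy': 346.987, 'cx': 259.299, 'cy': 191.564, 'cam_to_world': [[-0.867, 0.356, -0.348, 279.637], [-0.498, -0.624, 0.602, 451.899], [-0.003, 0.695, 0.719, 660.803], [0.0, 0.0, 0.0, 1.0]]}
0.1 [ 259.69641758 -512.76985416  230.88165201] [ 9.72661886e-01  2.32225402e-01 -1.01682428e-04 -4.56544637e-04] [-1.14263754 -0.3712913  -0.29686634]
```

View pics/top0.png

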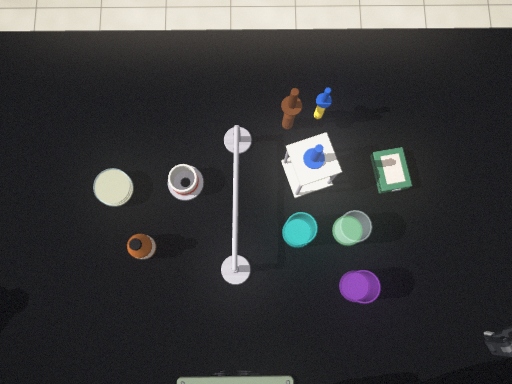

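View pics/side0.png

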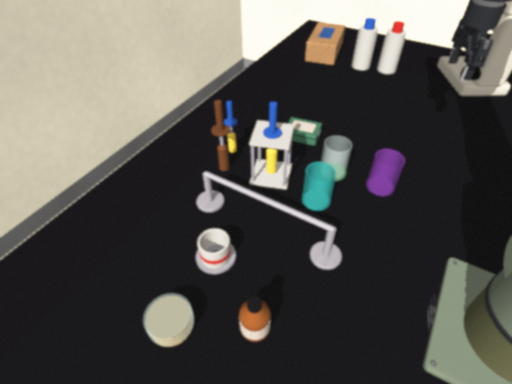

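```bash
python3 - <<'E'
from h import *
im=np.load('top0.npz')['im'][120:270,150:400]
cv2.imwrite('pics/c1.png',cv2.resize(im,None,fx=3.2,fy=3.2,interpolation=cv2.INTER_CUBIC)[:,:,::-1])
im=np.load('side0.npz')['im'][90:280,180:390]
cv2.imwrite('pics/c2.png',cv2.resize(im,None,fx=3,fy=3,interpolation=cv2.INTER_CUBIC)[:,:,::-1])
E
```

```text
(no output)
```

View pics/c1.png

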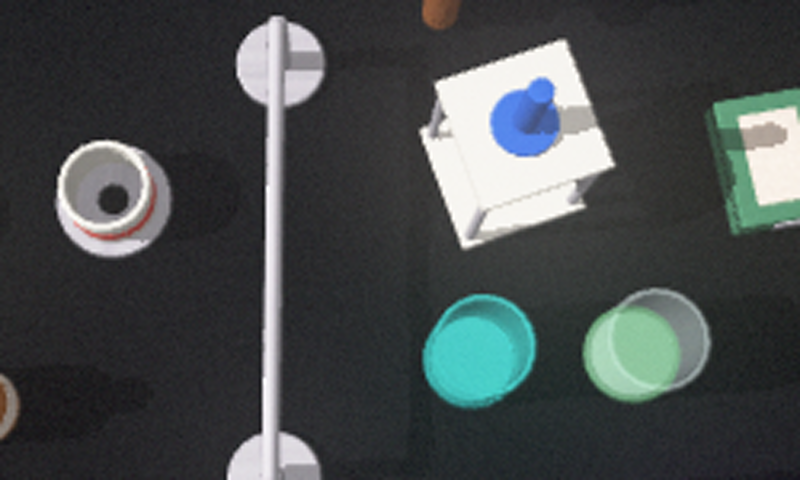

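View pics/c2.png

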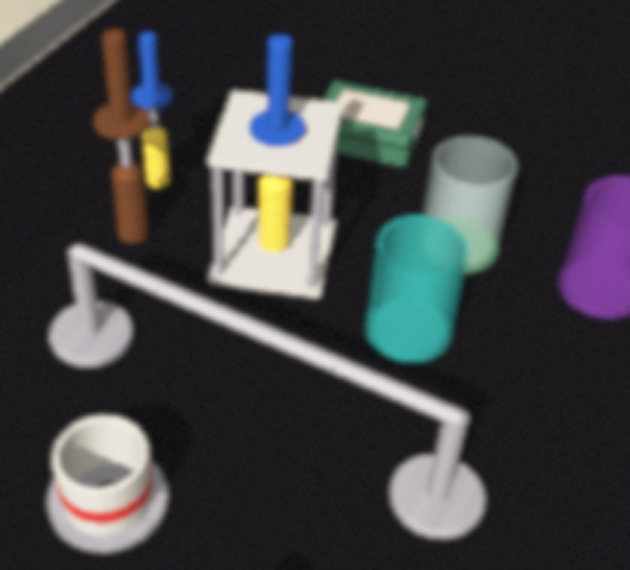

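The top view shows the blue-handled brush in the stand at crop (541,91) for the handle top and (525,122) for the disc. The beaker rim is at (658,340) and the cup mouth at (106,187). The side view agrees. Next I cast rays onto the known heights.

```bash
cat >> h.py <<'E'
def ray(n,u,v,h):
    c=arm.get_calibration(n); M=np.array(c['cam_to_world']); r=M[:3,:3]@[(u-c['cx'])/c['fx'],-(v-c['cy'])/c['fy'],-1]; p=M[:3,3]
    return (p+r*(h-p[2])/r[2]).round(1)
E
python3 - <<'E'
from h import *
T=lambda a,b,h:ray('top',(a+.5)/3.2-.5+150,(b+.5)/3.2-.5+120,h)
S=lambda a,b,h:ray('side',(a+.5)/3-.5+180,(b+.5)/3-.5+90,h)
c=[T(567,40,140),T(614,163,140),T(482,209,140),T(436,82,140)]
print('plate',np.mean(c,0),[np.linalg.norm(c[i]-c[i-1]).round() for i in range(4)])
for n,t,s,h in[('disc',(525,122),(278,127),145),('htop',(541,91),(280,40),225),('beaker',(658,340),(474,168),100),('foot',(632,354),(464,245),2),('teal',(486,345),(421,250),100),('cup',(106,187),(103,455),60),('barA',(277,18),(76,250),104),('barB',(270,478),(463,415),104)]:
    print(n,T(*t,h),S(*s,h))
d=np.load('top0.npz')['d']
for n,u,v in [('purple',360,287),('brown',294,93),('smallblue',327,91),('bottle',136,243),('dish',113,187),('box',392,170),('bar',236,200),('htop',319,148)]: print(n,pt('top',d,u,v))
# circle fits of white rim of cup / edges not needed
E
```

```text
plate [ 606.075 -178.75   140.   ] [np.float64(97.0), np.float64(93.0), np.float64(97.0), np.float64(94.0)]
disc [ 605.4 -178.2  145. ] [ 603.9 -174.4  145. ]
htop [ 604.8 -177.9  225. ] [ 605.6 -176.8  225. ]
beaker [ 459.9 -271.1  100. ] [ 458.  -260.6  100. ]
foot [ 460.3 -272.5    2. ] [ 455.8 -272.2    2. ]
teal [ 457.7 -151.4  100. ] [ 456.9 -142.2  100. ]
cup [581.4 119.8  60. ] [581.  123.3  60. ]
barA [695.4  -7.6 104. ] [690.9  -3.8 104. ]
barB [368.4  -1.3 104. ] [366.9  -0.4 104. ]
purple [ 325.8 -294.7    7.8]
brown [ 727.6 -132.1  216. ]
smallblue [ 751.8 -210.2  166.6]
bottle [427.  213.  106.4]
dish [565.5 287.9  41.7]
box [ 600.9 -381.    37.7]
bar [519.8  -6.4 107.5]
htop [ 605.  -178.5  225.1]
```

Both cameras agree: brush (605,-178), beaker (460,-271), cup (581,120.5), and a rail along x at y≈-4. I'll move to above the brush now.

```bash
python3 -m jog '[[[3,3,4,0,0,0,8.5],[7,6.5,5,0,0,0,8.5],[10.5,10,5,0,0,0,8.5],[14,13.5,5,0,0,0,8.5],[17.5,17,5,0,0,0,8.5],[21,20.5,5,0,0,0,8.5],[24.5,23.8,5,0,0,0,8.5],[28,27.2,5,0,0,0,8.5],[31.5,30.5,5,0,0,0,8.5],[34.5,33.5,5,0,0,0,8.5],[34.5,33.5,5,0,0,0,8.5],[34.5,33.5,5,0,0,0,8.5]]]' 40
```

```text
time: 1.3
position: [605.0, -177.2, 280.5]
tool_rot: [0.972, 0.233, -0.001, -0.0]
contact_force: [0.1, -0.9, -0.4]
grip_width: 85.3
grip_force: 0.0
```

Both images could now be used to check alignment, but the fingers open to 85 mm around an 18 mm handle, so there is plenty of margin. I'll descend and grip.

```bash
python3 -m jog '[[[0,-0.1,-2,0,0,0,8.5],[0,-0.1,-4,0,0,0,8.5],[0,-0.1,-6,0,0,0,8.5],[0,-0.1,-8,0,0,0,8.5],[0,-0.1,-10,0,0,0,8.5],[0,-0.1,-11.5,0,0,0,8.5],[0,-0.1,-12.2,0,0,0,8.5],[0,-0.1,-12.2,0,0,0,8.5]]]' 40; python3 -m jog '[[[0,0,0,0,0,0,4],[0,0,0,0,0,0,3],[0,0,0,0,0,0,2.4],[0,0,0,0,0,0,2],[0,0,0,0,0,0,1],[0,0,0,0,0,0,1],[0,0,0,0,0,0,1],[0,0,0,0,0,0,1],[0,0,0,0,0,0,1],[0,0,0,0,0,0,1]]]' 60
```

```text
time: 2.1
position: [604.1, -179.7, 158.9]
tool_rot: [0.973, 0.232, -0.001, -0.0]
contact_force: [0.4, 0.1, -0.2]
grip_width: 84.7
grip_force: 0.0
time: 3.1
position: [604.9, -179.0, 159.6]
tool_rot: [0.973, 0.232, 0.0, 0.0]
contact_force: [-1.7, -0.9, 5.6]
grip_width: 16.8
grip_force: 58.3
```

```bash
python3 -m jog '[[[0,0,1,0,0,0,1],[0,0,2.5,0,0,0,1],[0,0,4,0,0,0,1],[0,0,5.5,0,0,0,1],[0,0,7,0,0,0,1],[0,0,8.5,0,0,0,1],[0,0,10,0,0,0,1],[0,0,11.5,0,0,0,1],[0,0,13,0,0,0,1],[0,0,14.5,0,0,0,1],[0,0,15.5,0,0,0,1],[0,0,15.5,0,0,0,1]]]'
python3 - <<'E'
from h import *
a=snap('side','s1')[0];b=snap('top','t1')[0]
P=np.hstack([cv2.resize(a[30:190,200:360],(399,399)),cv2.resize(b[80:280,230:430],(400,399))])
cv2.imwrite('pics/c3.png',P[:,:,::-1])
E
```

```text
time: 4.3
position: [605.0, -179.0, 315.5]
tool_rot: [0.973, 0.232, 0.001, 0.0]
contact_force: [0.1, 0.2, -1.9]
grip_width: 16.5
grip_force: 58.4
```

View pics/c3.png

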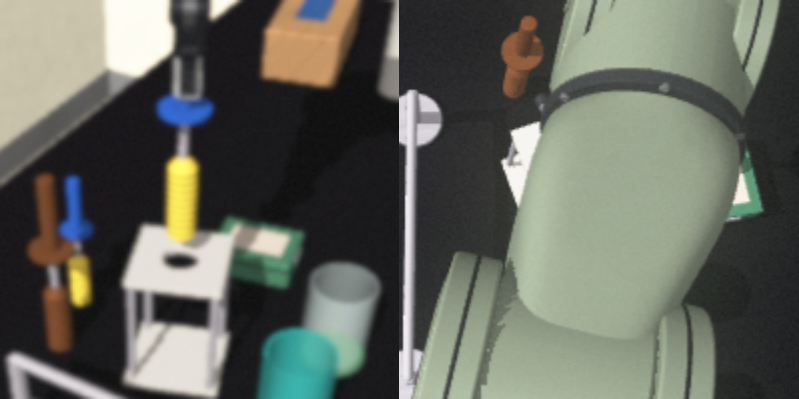

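The brush is held clear of the stand, with the tip at about crop (181,237). I'll check tilt and slip by projecting the expected brush into the side view.

```bash
python3 - <<'E'
from h import *
c=arm.get_calibration('side');M=np.linalg.inv(np.array(c['cam_to_world']))
s=399/160
for z in(0,85,130,135):
    p=M@[605,-179,166+z,1]; u=c['cx']-c['fx']*p[0]/p[2]; v=c['cy']+c['fy']*p[1]/p[2]
    print(z,((u-200+.5)*s).round(),((v-30+.5)*s).round())
im=np.load('s1.npz')['im'];h=cv2.cvtColor(im,cv2.COLOR_RGB2HSV)
m=((h[...,0]>20)&(h[...,0]<35)&(h[...,1]>120)&(h[...,2]>90));m[:,:255]=0;m[:,295:]=0
for v in range(88,132,3):
    u=np.nonzero(m[v])[0]
    if len(u):print(v,((v-30+.5)*s).round(),((u.mean()-200+.5)*s).round(1),len(u))
E
```

```text
0 183.0 235.0
85 186.0 157.0
130 187.0 111.0
135 187.0 105.0Traceback (most recent call last):
  File "<stdin>", line 11, in <module>
AttributeError: 'float' object has no attribute 'round'
```

The projection matches, so the brush is upright with the tip 149.5 mm below the TCP. Next is the move over the beaker.

```bash
python3 -m jog '[[[-1,-0.6,0,0,0,0,1],[-2.5,-1.6,0,0,0,0,1],[-4.5,-2.9,0,0,0,0,1],[-6.5,-4.1,0,0,0,0,1],[-8.5,-5.4,0,0,0,0,1],[-10.5,-6.7,0,0,0,0,1],[-12.3,-7.8,0,0,0,0,1],[-13.6,-8.6,0,0,0,0,1],[-14.5,-9.2,0,0,0,0,1],[-14.5,-9.2,0,0,0,0,1],[-14.5,-9.2,0,0,0,0,1]]]'
python3 - <<'E'
from h import *
a=snap('side','s2')[0]
cv2.imwrite('pics/c4.png',cv2.resize(a[60:240,240:440],(800,720)[:1]*1+(600,) if 0 else (660,594),interpolation=cv2.INTER_CUBIC)[:,:,::-1])
E
```

```text
time: 5.5
position: [460.4, -270.5, 314.1]
tool_rot: [0.973, 0.233, 0.0, -0.0]
contact_force: [0.5, 0.3, -0.7]
grip_width: 16.8
grip_force: 58.5
```

View pics/c4.png

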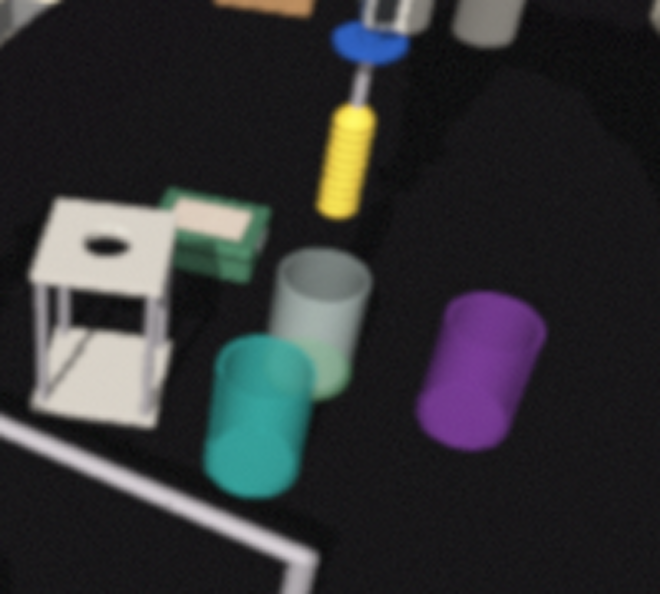

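```bash
python3 - <<'E'
from h import *
c=arm.get_calibration('side');M=np.linalg.inv(np.array(c['cam_to_world']))
def pr(x,y,z):
    p=M@[x,y,z,1]; return [round((a+.5)*3.3) for a in(c['cx']-c['fx']*p[0]/p[2]-240,c['cy']+c['fy']*p[1]/p[2]-60)]
print('tip',pr(460.4,-270.5,164.6),'disc',pr(460.4,-270.5,299))
print('rimc',pr(460,-271,100),'foot',pr(460,-271,0))
r=[pr(460+36*np.cos(a),-271+36*np.sin(a),100) for a in np.arange(0,6.28,.1)];print(np.min(r,0),np.max(r,0))
r=[pr(460+36*np.cos(a),-271+36*np.sin(a),0) for a in np.arange(0,6.28,.1)];print(np.min(r,0),np.max(r,0))
E
```

```text
tip [340, 208] disc [374, 37]
rimc [326, 276] foot [307, 370]
[280 249] [373 306]
[265 342] [350 399]
```

The beaker rim and foot land on the prediction, and the tip is centred over it. Now the strokes.

```bash
python3 -m jog '[[[0,0,-1.5,0,0,0,1],[0,0,-3,0,0,0,1],[0,0,-4.5,0,0,0,1],[0,0,-6,0,0,0,1],[0,0,-7.5,0,0,0,1],[0,0,-9,0,0,0,1],[0,0,-10.5,0,0,0,1],[0,0,-12,0,0,0,1],[0,0,-13.5,0,0,0,1],[0,0,-14.6,0,0,0,1],[0,0,-15.1,0,0,0,1],[0,0,-15.1,0,0,0,1]]]'
python3 -m jog '[[[0,0,0,0,0,0,1],[0,0,0,0,0,0,1],[0,0,1.5,0,0,0,1],[0,0,3,0,0,0,1],[0,0,4.5,0,0,0,1],[0,0,6,0,0,0,1],[0,0,6.5,0,0,0,1],[0,0,6.5,0,0,0,1],[0,0,6.5,0,0,0,1],[0,0,6.5,0,0,0,1]]]'
```

```text
time: 6.75
position: [459.9, -270.7, 162.9]
tool_rot: [0.973, 0.232, -0.0, -0.0]
contact_force: [-0.7, 0.8, -0.5]
grip_width: 16.8
grip_force: 58.5
time: 7.75
position: [459.6, -270.8, 227.7]
tool_rot: [0.973, 0.232, -0.0, -0.0]
contact_force: [0.3, 0.4, -0.2]
grip_width: 16.4
grip_force: 58.5
```

```bash
python3 -m jog '[[[0,0,-1.5,0,0,0,1],[0,0,-3,0,0,0,1],[0,0,-4.5,0,0,0,1],[0,0,-6,0,0,0,1],[0,0,-6.5,0,0,0,1],[0,0,-6.5,0,0,0,1],[0,0,-6.5,0,0,0,1],[0,0,-6.5,0,0,0,1]]]'
python3 -m jog '[[[0,0,1.5,0,0,0,1],[0,0,3,0,0,0,1],[0,0,4.5,0,0,0,1],[0,0,6,0,0,0,1],[0,0,6.5,0,0,0,1],[0,0,6.5,0,0,0,1],[0,0,6.5,0,0,0,1],[0,0,6.5,0,0,0,1]]]'
python3 -m jog '[[[0,0,-1.5,0,0,0,1],[0,0,-3,0,0,0,1],[0,0,-4.5,0,0,0,1],[0,0,-6,0,0,0,1],[0,0,-6.5,0,0,0,1],[0,0,-6.5,0,0,0,1],[0,0,-6.5,0,0,0,1],[0,0,-6.5,0,0,0,1]]]'
python3 -m jog '[[[0,0,1.5,0,0,0,1],[0,0,3,0,0,0,1],[0,0,4.5,0,0,0,1],[0,0,6,0,0,0,1],[0,0,7.5,0,0,0,1],[0,0,9,0,0,0,1],[0,0,10.5,0,0,0,1],[0,0,12,0,0,0,1],[0,0,13.5,0,0,0,1],[0,0,15,0,0,0,1],[0,0,15,0,0,0,1],[0,0,15,0,0,0,1]]]'
```

```text
time: 8.55
position: [460.0, -271.1, 163.9]
tool_rot: [0.973, 0.232, 0.0, 0.0]
contact_force: [0.3, 0.6, -1.0]
grip_width: 16.4
grip_force: 58.5
time: 9.35
position: [459.6, -270.8, 227.7]
tool_rot: [0.973, 0.232, -0.0, -0.0]
contact_force: [-0.0, 0.5, -1.8]
grip_width: 17.0
grip_force: 58.5
time: 10.15
position: [460.0, -271.1, 163.9]
tool_rot: [0.973, 0.232, 0.0, 0.0]
contact_force: [0.1, -0.6, -1.3]
grip_width: 16.6
grip_force: 58.5
time: 11.35
position: [459.7, -270.9, 313.2]
tool_rot: [0.973, 0.232, 0.0, 0.0]
contact_force: [-0.1, 0.5, -0.7]
grip_width: 16.7
grip_force: 58.6
```

```bash
python3 -m jog '[[[0.3,1,0,0,0,0,1],[0.9,3,0,0,0,0,1],[1.5,5,0,0,0,0,1],[2.1,7,0,0,0,0,1],[2.8,9,0,0,0,0,1],[3.4,11,0,0,0,0,1],[4,13,0,0,0,0,1],[4.6,15,0,0,0,0,1],[5.2,17,0,0,0,0,1],[5.9,19,0,0,0,0,1],[6.5,21,0,0,0,0,1],[7.1,23,0,0,0,0,1]]]'
python3 -m jog '[[[0.6,2,0,0,0,0,1],[1.2,4,0,0,0,0,1],[1.9,6,0,0,0,0,1],[2.5,8,0,0,0,0,1],[3.1,10,0,0,0,0,1],[3.7,12,0,0,0,0,1],[4.3,14,0,0,0,0,1],[4.8,15.5,0,0,0,0,1],[5,16.2,0,0,0,0,1],[5,16.2,0,0,0,0,1],[5,16.2,0,0,0,0,1]]]'
python3 - <<'E'
from h import *
a=snap('side','s3')[0]
cv2.imwrite('pics/c5.png',cv2.resize(a[90:290,160:360],(600,600),interpolation=cv2.INTER_CUBIC)[:,:,::-1])
c=arm.get_calibration('side');M=np.linalg.inv(np.array(c['cam_to_world']))
x,y,z=arm.get_obs()['position'];print(x,y,z)
def pr(x,y,z):
    p=M@[x,y,z,1]; return [round((a+.5)*3) for a in(c['cx']-c['fx']*p[0]/p[2]-160,c['cy']+c['fy']*p[1]/p[2]-90)]
print('tip',pr(x,y,z-149.5),'disc',pr(x,y,z-15),'br',pr(x,y,z-64.5))
for R in(34,29):
  r=[pr(581.2+R*np.cos(a),120.5+R*np.sin(a),60) for a in np.arange(0,6.28,.1)];print(np.min(r,0),np.max(r,0))
E
```

```text
time: 12.55
position: [530.7, -39.2, 312.7]
tool_rot: [0.973, 0.233, -0.0, -0.0]
contact_force: [0.3, 0.9, -0.7]
grip_width: 16.3
grip_force: 58.6
time: 13.65
position: [580.5, 120.5, 313.1]
tool_rot: [0.973, 0.232, -0.0, 0.0]
contact_force: [-0.4, -0.2, -1.5]
grip_width: 16.8
grip_force: 58.6
580.6134763142028 120.2519699905645 313.2307682423182
tip [151, 356] disc [125, 192] br [136, 258]
[117 415] [214 493]
[124 420] [207 487]
```

View pics/c5.png

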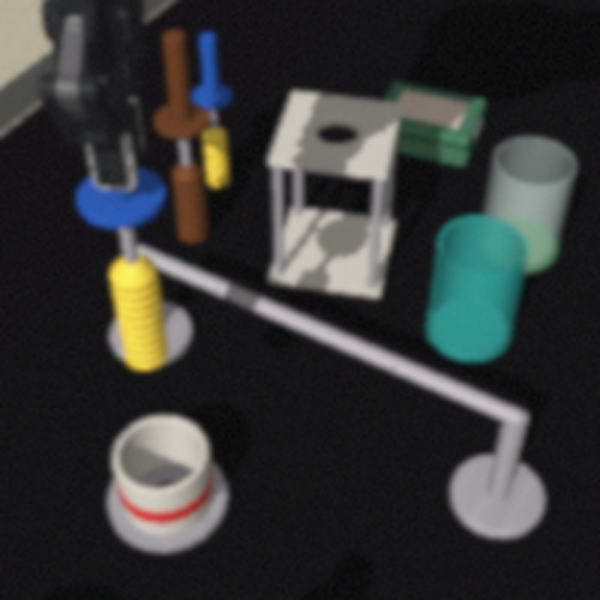

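The brush is past the rail, upright over the cup, with image offsets from the prediction of about 2 px. I'll lower it to 15 mm above the rim.

```bash
python3 -m jog '[[[0,0,-1,0,0,0,1],[0,0,-2,0,0,0,1],[0,0,-3,0,0,0,1],[0,0,-4,0,0,0,1],[0,0,-5,0,0,0,1],[0,0,-6,0,0,0,1],[0,0,-7,0,0,0,1],[0,0,-8,0,0,0,1],[0,0.1,-8.6,0,0,0,1],[0,0.1,-8.8,0,0,0,1],[0,0.1,-8.8,0,0,0,1],[0,0.1,-8.8,0,0,0,1]]]'
python3 -m jog '[[[0,0,0,0,0,0,1],[0,0,0,0,0,0,1],[0,0,0,0,0,0,1],[0,0,0,0,0,0,1],[0,0,0,0,0,0,1]]]'
python3 - <<'E'
from h import *
a=snap('side','s4')[0]
cv2.imwrite('pics/c6.png',cv2.resize(a[140:270,160:290],(598,598),interpolation=cv2.INTER_CUBIC)[:,:,::-1])
c=arm.get_calibration('side');M=np.linalg.inv(np.array(c['cam_to_world']))
x,y,z=arm.get_obs()['position']
def pr(x,y,z):
    p=M@[x,y,z,1]; return [round((a+.5)*4.6) for a in(c['cx']-c['fx']*p[0]/p[2]-160,c['cy']+c['fy']*p[1]/p[2]-140)]
for R,Z in((34,60),(14,z-149.5)):
  r=[pr(x+R*np.cos(a),y+R*np.sin(a),Z) for a in np.arange(0,6.28,.1)];print(np.min(r,0),np.max(r,0))
E
```

```text
time: 14.9
position: [580.9, 122.1, 225.6]
tool_rot: [0.973, 0.232, 0.0, -0.0]
contact_force: [0.5, 0.0, -0.0]
grip_width: 16.5
grip_force: 58.6
time: 15.4
position: [580.8, 122.1, 225.3]
tool_rot: [0.973, 0.232, 0.0, -0.0]
contact_force: [-0.1, 0.1, -0.1]
grip_width: 16.7
grip_force: 58.6
[179 408] [327 529]
[218 421] [280 471]
```

View pics/c6.png

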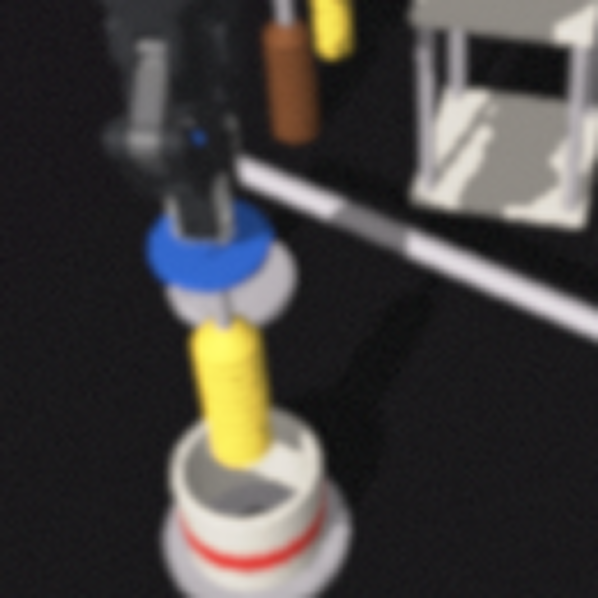

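The tip (241, 468 at its lower edge) sits centred above the cup mouth (centre about 248, rim 171–325). That matches the prediction to within about 2 mm, and the brush is still and upright. Handing in.

```bash
python3 -c "
from bench import arm
print(arm.job_done())"
```

```text
the job is handed in; nothing more can be done
None
```

I handed the job in at about 15.5 s of the 51 s limit (no verdict came back): three strokes in the beaker, brush carried over the rail without a sign of contact, and now held upright and still, its tip about 15 mm above the drip cup's rim and centred to about 2 mm.

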